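# Gauge the tang of a prop handle in the bench caliper

### The arm

A 6-joint arm with a two-finger parallel gripper is mounted at the origin on the work surface. World frame = base frame: x ahead of the robot, y to its left, z up, the work surface at z = 0. Lengths are in m, angles in rad, forces in N, time in s.
With the tool pointing down it reaches from about 0.35 to 0.975 m from the base axis. Payload 4.9 kg.
Tool frame: the origin (TCP) lies at the very end of the fingers, on their centre line; the grasp point (between the pads) lies ctrl.hold_point_z behind it (ctrl.hold_point_z is the distance from the TCP to the grasp point, in m); z points along the fingers, y is the line along which they close (so a half turn about z gives the same grasp; the last joint's range is limited). The gripper opens to 85 mm and grips with 20 to 120 N. Pads are 22 mm wide; open, the fingers measure 114 mm over their backs; the gripper's body (76 mm by 85 mm) begins 54 mm behind the grasp point. The pads swing forward as they close: fully open they stand 13 mm farther back than shut.
Start: joints at [1.01, 0.053, 1.613, -0, 1.476, -0.119], TCP at [0.267, 0.565, 0.231] pointing down, gripper open.
Joint ranges: [-3.01, 3.01], [-1.01, 2.22], [0.06, 2.58], [-1.02, 4.17], [0.09, 2.62], [-3.14, 3.14]. Speed limits (rad/s): [2.57, 2.57, 3.14, 3.14, 3.14, 3.14].

### API

Orientations are given as a rotation vector (axis times angle).
In Python, from station import ctrl gives the robot as it stands. The module is installed in compiled form; this text tells all that it offers.
- The arm moves only by the tool jog_arm, never from a script. Its argument "deltas" is a list of rows, each a list of 3 entries, a list of its own where there are three numbers: the closure, from -1 (fully open) to 1 (shut), then the shift along the world's x, y, z scaled (see below), then the turn, a rotation vector about the world's x, y, z scaled (see below). A call has 1 to 12 rows; each row is the pose to reach, as a shift and turn from the pose commanded when the call began, turning the shorter way round; what a row does not reach only later rows make up. The controller multiplies each number of a shift by 0.4 m and each number of a turn by 180 degrees. A row lasts 1/12 s, in which the tool goes at most 41.7 mm and 7.16 degrees, less where a joint would pass 70% of its speed; a pose out of reach is approached as far as the arm can. A call with a number of a shift or a turn outside -1 to 1 is refused whole. A call with a gripper value outside its range is refused whole. The fingers move at their own pace and stop on an object; "squeeze" is the grip in N (left out, the last holds). Time passes only in rows, so rows that repeat a pose let the fingers close. It gives the time, the measured TCP pose, the force, the opening and the grip force at its end, in the units of the state.
- ctrl.get_obs(): the state, without advancing time (a new reading comes with each control period).
- ctrl.get_image(name): name is "scene" or "top" or "wrist"; returns the picture (400x640x3 uint8, red, green, blue); there is no depth.
- ctrl.get_calibration(name): a dict with "K" (3x3 intrinsics, pixels), "dist_coeffs" ([k1, k2, p1, p2, k3] as OpenCV has them; the pictures are not rectified), "extrinsics" (4x4, takes a point from world to camera coordinates). Camera axes: x right, y down, z forward; pixel columns grow to the right and rows downward; lengths in m; the calibration is good to about 2 mm. A picture is of the moment at which its call begins: read the wrist's pose just before it. get_calibration takes no time and is no camera call; for the wrist camera it gives the pose at the moment of the call.
- ctrl.finish_job(): hands the job in; it is judged then, once.
The state is a dict: "t": time; "q": joint angles; "dq": joint speeds; "effort": joint torques, N m; "tool_pos": TCP position; "tool_rot": TCP orientation; "contact_force": force on the tool from outside, world axes, zero at the start; "wrist_torque": the same for the moment, N m; "opening": finger opening in m; "grip_force": force on a finger pad.
Only numpy, scipy, OpenCV 4.12 (cv2) and the standard library are available. Lean on these libraries where they do the work, as an engineer would, in place of code of your own. Each camera call takes 0.05 s, during which the arm holds its last target. There are 200 camera calls.

### The job

Take the blue handle blank out of the rack and lay it flat on the caliper's rest with its bare metal tang between the jaws. Let go of it, then slide the movable jaw shut by its orange tab until the tang is nipped squarely against the sprung brass anvil and the dial's pointer stands in the green sector, and leave it so. Be gentle: never run the pointer to the end of the dial, and leave the red blank and the other things where they are.

Things in the scene. Friction and masses are not known exactly. Their poses are not given: they have to be found in the camera images.
- rack: Fixed wooden rack, 102 x 150 x 46 mm high. Origin on the bench; x runs along the slots. Two open-topped slots 40 mm wide, floor at z = 10 mm, centred at y = +40 and -40 mm, each hold a blank, tang towards +x. The handle is sunk between walls 2 mm higher than itself that end at x = 42 mm: only the tang sticks out, over bare bench.
- blue_blank: The blank to gauge: blue square handle 90 (x) x 34 x 34 mm with a bare aluminium tang 24 x 24 mm, 44 mm long, centred on its +x end. Origin: centre of the handle's underside, z up. Handle: x -45 to 45, z 0 to 34 mm; tang: x 45 to 89, z 5 to 29 mm. 0.11 to 0.21 kg. In either slot.
- blue_blank_tip (a point): Centre of the end face of the blue blank's tang (89 mm ahead of its origin along x, 17 mm up).
- red_blank: The same blank in red, in the other slot; leave it alone.
- caliper: Fixed bench caliper, grey foot 215 (x) x 310 (y) x 15 mm high. Origin: on the bench below the midpoint between the jaw tips; z up, jaws close along y. Jaws reach from the steel beam (face at x = 46 mm) to x = 0, z 30 to 66 mm: movable jaw on the -y side, brass anvil on the +y side. Blue gauge housing x 12 to 88, y 70 to 160 mm, with a dial on top (85 mm high).
- rest (a point): Point on top of the rest, 50 mm in front of the jaw tips on the centre line: best place for the blank's origin (tang 39 mm in between the jaws, handle's shoulder 5 mm short of them; at least 20 mm in is needed). The rest is a flat steel block, caliper x -115 to -5, y -40 to +40 mm, top at z = 30 mm.
- jaw (a joint): Travel of the movable jaw in m, 0 (open, 52 mm gap) to 0.050, growing as it moves along the caliper's +y to close; its face is at caliper y = -0.026 + this. It drags with about 10 N and stays where it is left.
- jaw_tab (a point): Centre of the orange grip tab on the jaw's carriage: 16 (y) x 30 (x) x 36 mm high, standing on the carriage, whose top is 72 mm above the bench; tab top 108 mm. It moves with the jaw.
- anvil (a joint): How far the sprung anvil is pushed along the caliper's +y, in m: 0 free, 0.016 at its stop; its face is at caliper y = 0.026 + this. The spring takes 1.2 N at 0, 7.6 N at the stop. The red pointer on the dial shows it: green sector 0.004 to 0.011, red sector 0.014 to the end.
- magnifier: Bystander: round magnifier, 84 mm across, black rim, handle 85 mm, lying flat.
- dome: Bystander: clear glass dome, 72 mm across, 45 mm high.
- pot: Bystander: white pot with yellow lid, 56 mm across, 75 mm high.
Not all that is in view belongs to the job. Of the things like the blue_blank, leave any that is turquoise; of the rest the smaller one is meant.

How it is judged:
On the way:
1. the blue blank lies on the rest with its tang between the jaws, let go (x of blue_blank_tip in the frame of caliper between 0.02 and 0.047 m and y of blue_blank_tip in the frame of caliper between -0.03 and 0.035 m and z of blue_blank in the frame of caliper between 0.027 and 0.034 m and angle between blue_blank's own z axis and vertical below 0.1 rad and contact force between the fingers and blue_blank below 0.1 N), for 0.2 s.
At the end, for the whole second after the job is handed in: The blue blank lies flat on the rest (underside within -3/+4 mm of its top, tilt under 0.1 rad), let go, its tang at least 20 mm in between the jaws and square to them within 0.14 rad, pressed by jaw and anvil with over 1 N each, the anvil pushed in 4 to 11 mm (pointer in the green), all at rest (all of step 1 and value of joint anvil between 0.004 and 0.011 m and contact force between each of jaw, anvil and blue_blank above 1 N and angle between the x axis of blue_blank and the x axis of caliper, either way round below 0.14 rad and linear speed of blue_blank below 0.01 m/s and velocity of joint each of jaw, anvil below 0.003 m/s); the robot touches nothing.
It fails at once if the pointer is run to the end of the dial (anvil pushed in over 15 mm) (value of joint anvil above 0.015 m).
It fails at once if the red blank is disturbed (moved over 15 mm) (distance of red_blank from where it was at the start of the episode above 0.015 m).
It fails at once if a bystander is knocked (moved over 30 mm) (distance of any of magnifier, dome, pot from where it was at the start of the episode above 0.03 m).
It also fails if it takes over 62 s, if anything falls off the work surface, if the arm or the gripper's body presses on something with over 40 N, if the wrist force passes 120 N, or if a joint passes its speed limit or range.

## Working session

There is one attempt and no reset: what is moved stays moved. The work goes in short steps, Python scripts to look and compute and a tool call to move; the robot and the scene stay as the last step left them, time stands still between calls to the robot, and variables do not carry over. Pictures are saved under pics/ and viewed, at most 10 in all, crops included, and the job is handed in when it is done.

Besides the shell and the picture viewer there is one more tool, called as name(argument=value, ...), one argument or row to a line, values as JSON. jog_arm: Moves the arm, as the interface text tells. Its arguments: {"type":"object","properties":{"deltas":{"type":"array","items":{"type":"array"}},"squeeze":{"type":"number"}},"required":["deltas"]}

```bash
mkdir -p pics; ls; python3 - <<'E'
from station import ctrl
import cv2,numpy as np
a=ctrl.get_image("scene");b=ctrl.get_image("top")
cv2.imwrite("pics/scene.png",a[:,:,::-1]);cv2.imwrite("pics/top.png",b[:,:,::-1])
o=ctrl.get_obs();print(o['tool_pos'],o['tool_rot'],o['opening'],o['t'],ctrl.hold_point_z)
for n in("scene","top","wrist"):
  c=ctrl.get_calibration(n);print(n,np.round(c['K'],1).tolist(),c['dist_coeffs'],np.round(c['extrinsics'],4).tolist())
E
```

```text
pics
[0.26692705 0.56452739 0.23017256] [-6.88168029e-01 -3.06464456e+00  2.76153309e-03] 0.08550255848856883 0.1 0.0187
scene [[467.9, 0.0, 316.9], [0.0, 467.9, 204.3], [0.0, 0.0, 1.0]] [-0.04558647  0.          0.          0.          0.        ] [[0.875, 0.484, 0.0076, -0.4667], [0.2954, -0.5215, -0.8005, -0.1006], [-0.3834, 0.7027, -0.5993, 1.6735], [0.0, 0.0, 0.0, 1.0]]
top [[451.0, 0.0, 327.9], [0.0, 451.0, 194.3], [0.0, 0.0, 1.0]] [-0.07679299  0.          0.          0.          0.        ] [[-0.0286, -0.9996, -0.0058, 0.0153], [-0.993, 0.0291, -0.1145, 0.5353], [0.1146, 0.0025, -0.9934, 1.3388], [0.0, 0.0, 0.0, 1.0]]
wrist [[310.8, 0.0, 323.8], [0.0, 310.8, 197.0], [0.0, 0.0, 1.0]] [-0.02777267  0.          0.          0.          0.        ] [[0.4276, 0.904, -0.0012, -0.6244], [0.8567, -0.4048, 0.3196, -0.0419], [0.2884, -0.1377, -0.9476, 0.38], [0.0, 0.0, 0.0, 1.0]]
```

View pics/scene.png

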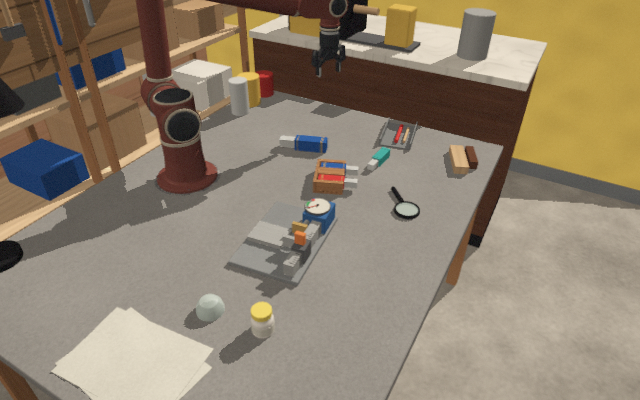

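View pics/top.png

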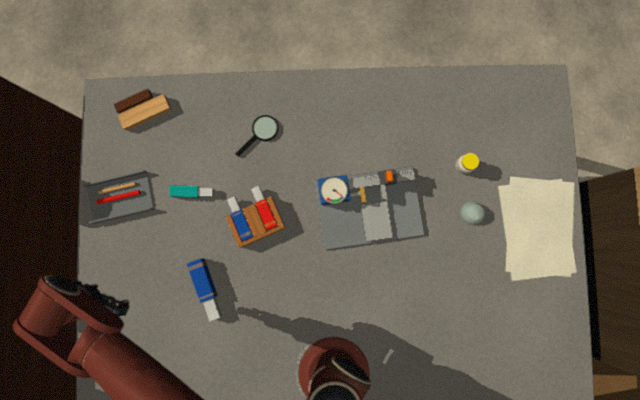

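The top view shows three blue-ish blanks: turquoise (190,191), large blue (203,288) and small blue in the rack (240,222). The rack one fits because it is the smaller non-turquoise one and sits in a slot. The caliper is near (370,210), with the orange tab at (390,177). I'll confirm this in an enlarged crop.

```bash
cat > h.py <<'E'
import cv2,numpy as np
from scipy.spatial.transform import Rotation as R
def cast(c,uv,z):
    p=cv2.undistortPoints(np.array(uv,float).reshape(-1,1,2),c['K'],np.array(c['dist_coeffs']))[:,0]
    E=np.array(c['extrinsics']);r=np.c_[p,np.ones(len(p))]@E[:3,:3];o=-E[:3,:3].T@E[:3,3]
    return o+r*((z-o[2])/r[:,2])[:,None]
def proj(c,P):
    E=np.array(c['extrinsics']);return cv2.projectPoints(np.array(P,float).reshape(-1,1,3),cv2.Rodrigues(E[:3,:3])[0],E[:3,3],c['K'],np.array(c['dist_coeffs']))[0][:,0]
def mask(im,lo,hi):
    return cv2.inRange(cv2.cvtColor(im,cv2.COLOR_RGB2HSV),lo,hi)
def blobs(m,a=20):
    cs=cv2.findContours(m,cv2.RETR_EXTERNAL,cv2.CHAIN_APPROX_NONE)[0]
    return sorted([c for c in cs if cv2.contourArea(c)>a],key=cv2.contourArea,reverse=True)
E
python3 - <<'E'
from station import ctrl
from h import *
im=cv2.imread("pics/top.png");
cv2.imwrite("pics/crop.png",cv2.resize(im[150:270,150:440],None,fx=2.7,fy=2.7,interpolation=cv2.INTER_CUBIC))
im=im[:,:,::-1];c=ctrl.get_calibration("top")
for n,lo,hi,z in [("blue",(108,120,50),(125,255,255),.044),("red",(0,190,110),(4,255,255),.044),("red2",(175,190,80),(180,255,255),.044),("orange",(5,200,180),(14,255,255),.108)]:
  for b in blobs(mask(im,lo,hi),12):
    (u,v),s,a=cv2.minAreaRect(b);print(n,round(u),round(v),np.round(s),round(a),np.round(cast(c,[(u,v)],z),3))
E
```

```text
blue 201 281 [28. 16.] 71 [[0.285 0.384 0.044]]
blue 241 223 [20. 11.] 67 [[0.454 0.264 0.044]]
blue 194 262 [ 3. 16.] 69 [[0.342 0.404 0.044]]
blue 207 298 [ 3. 15.] 72 [[0.235 0.367 0.044]]
blue 246 237 [ 3. 11.] 63 [[0.413 0.247 0.044]]
red 265 212 [20. 12.] 67 [[0.485 0.19  0.044]]
red 117 197 [ 4. 43.] 77 [[0.545 0.645 0.044]]
red 271 226 [ 3. 10.] 63 [[0.443 0.173 0.044]]
orange 388 176 [9. 5.] 90 [[ 0.576 -0.177  0.108]]
orange 269 223 [4. 9.] 63 [[0.448 0.169 0.108]]
```

View pics/crop.png

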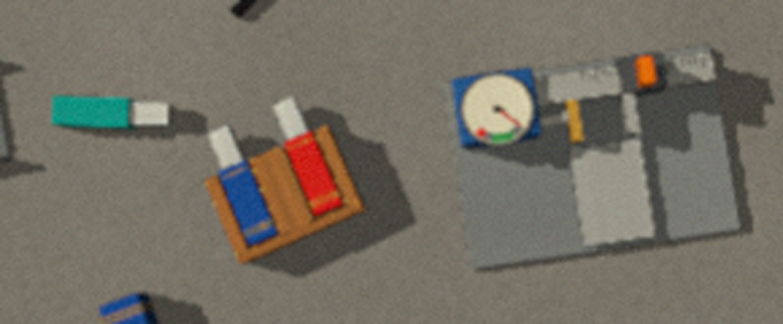

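The crop confirms it: the small blue blank is in the rack's left slot, tang up and to the left, with red beside it. I'll move the wrist camera over the rack.

jog_arm(
  deltas=[
    [-1, [0.5, -0.72, 0.05], [0, 0, 0.272]],
    [-1, [0.5, -0.72, 0.05], [0, 0, 0.272]],
    [-1, [0.5, -0.72, 0.05], [0, 0, 0.272]],
    [-1, [0.5, -0.72, 0.05], [0, 0, 0.272]],
    [-1, [0.5, -0.72, 0.05], [0, 0, 0.272]],
    [-1, [0.5, -0.72, 0.05], [0, 0, 0.272]],
    [-1, [0.5, -0.72, 0.05], [0, 0, 0.272]],
    [-1, [0.5, -0.72, 0.05], [0, 0, 0.272]],
    [-1, [0.5, -0.72, 0.05], [0, 0, 0.272]],
    [-1, [0.5, -0.72, 0.05], [0, 0, 0.272]],
    [-1, [0.5, -0.72, 0.05], [0, 0, 0.272]],
    [-1, [0.5, -0.72, 0.05], [0, 0, 0.272]],
  ],
)

```text
t: 1.1
tool_pos: [0.4669, 0.277, 0.2508]
tool_rot: [0.643, -3.074, -0.0]
contact_force: [-0.3, 0.5, -0.0]
opening: 0.0849
grip_force: 0.0
```

```bash
python3 - <<'E'
from station import ctrl
from h import *
o=ctrl.get_obs();print(o['tool_pos'],o['tool_rot'],o['q'])
c=ctrl.get_calibration("wrist");im=ctrl.get_image("wrist");cv2.imwrite("pics/w1.png",im[:,:,::-1])
np.save("w1.npy",c,allow_pickle=True)
for n,lo,hi in [("blue",(108,120,50),(125,255,255)),("red",(0,190,90),(4,255,255))]:
  for b in blobs(mask(im,lo,hi),60):
    r=cv2.minAreaRect(b);P=cast(c,cv2.boxPoints(r),.044);print(n,np.round(r[0]),np.round(r[1]),np.round(P[:,:2],4).tolist(),P.mean(0).round(4))
E
```

```text
[0.46687292 0.277      0.25080929] [ 6.42623550e-01 -3.07409410e+00 -4.55487239e-04] [ 3.98121144e-01 -1.54731705e-01  1.78038519e+00  4.85496972e-04
  1.51691270e+00 -1.58485600e+00]
blue [486.  50.] [60. 97.] [[0.3377, 0.3654], [0.2525, 0.3359], [0.2359, 0.3952], [0.3211, 0.4302]] [0.2868 0.3817 0.044 ]
blue [319. 153.] [54. 28.] [[0.4326, 0.2393], [0.4203, 0.2676], [0.4766, 0.2929], [0.4897, 0.263]] [0.4548 0.2657 0.044 ]
blue [ 93. 150.] [33. 53.] [[0.5935, 0.0118], [0.5293, 0.0052], [0.5171, 0.04], [0.5804, 0.0486]] [0.5551 0.0264 0.044 ]
blue [479. 112.] [42. 12.] [[0.3552, 0.3885], [0.3438, 0.3829], [0.3281, 0.4269], [0.3394, 0.433]] [0.3416 0.4078 0.044 ]
blue [320. 114.] [ 9. 29.] [[0.4168, 0.2328], [0.4042, 0.2616], [0.4129, 0.2655], [0.4257, 0.2364]] [0.4149 0.2491 0.044 ]
blue [318. 186.] [ 4. 28.] [[0.4946, 0.2638], [0.4815, 0.2938], [0.486, 0.2958], [0.4991, 0.2656]] [0.4903 0.2797 0.044 ]
red [248. 151.] [56. 31.] [[0.4628, 0.1645], [0.4483, 0.1956], [0.5074, 0.2191], [0.5229, 0.1862]] [0.4854 0.1914 0.044 ]
red [537. 313.] [88. 10.] [[0.5583, 0.57], [0.5437, 0.5629], [0.5172, 0.6927], [0.5319, 0.7017]] [0.5377 0.6318 0.044 ]
red [246. 112.] [ 9. 31.] [[0.4469, 0.1582], [0.4335, 0.1891], [0.4425, 0.1924], [0.456, 0.1612]] [0.4447 0.1752 0.044 ]
red [250. 184.] [ 4. 27.] [[0.5237, 0.191], [0.5111, 0.22], [0.5157, 0.2217], [0.5284, 0.1925]] [0.5197 0.2063 0.044 ]
```

View pics/w1.png

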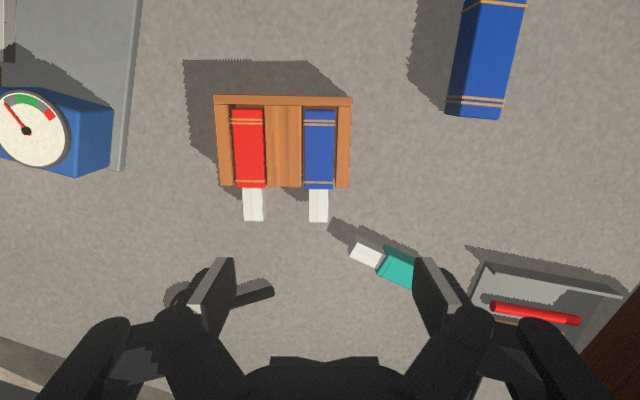

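The wrist view shows the blue blank in the rack: handle (319,150), tang (318,206), red blank beside it at (248,150). I'll refine the tang position before reaching.

```bash
python3 - <<'E'
from h import *
c=np.load("w1.npy",allow_pickle=True).item();im=cv2.imread("pics/w1.png")[:,:,::-1]
m=mask(im,(0,0,185),(180,50,255));m[:188]=0;m[230:]=0;m[:,:230]=0;m[:,340:]=0
for b in blobs(m,60):
  r=cv2.minAreaRect(b);P=cast(c,cv2.boxPoints(r),.039);print(np.round(r[0]),np.round(r[1]),r[2],P[:,:2].round(4).tolist(),P.mean(0).round(4))
E
```

```text
[252. 204.] [34. 20.] 87.1375961303711 [[0.5307, 0.1975], [0.5198, 0.2192], [0.5599, 0.236], [0.5713, 0.2134]] [0.5454 0.2165 0.039 ]
[318. 206.] [33. 19.] 90.0 [[0.4994, 0.2719], [0.4904, 0.2927], [0.5294, 0.3099], [0.5388, 0.2884]] [0.5145 0.2907 0.039 ]
```

jog_arm(
  deltas=[
    [-1, [0.118, 0.033, -0.1], [0, 0, -0.008]],
    [-1, [0.118, 0.033, -0.2], [0, 0, -0.008]],
    [-1, [0.118, 0.033, -0.3], [0, 0, -0.008]],
    [-1, [0.118, 0.033, -0.4], [0, 0, -0.008]],
    [-1, [0.118, 0.033, -0.45], [0, 0, -0.008]],
    [-1, [0.118, 0.033, -0.5], [0, 0, -0.008]],
    [-1, [0.118, 0.033, -0.55], [0, 0, -0.008]],
    [-1, [0.118, 0.033, -0.59], [0, 0, -0.008]],
    [-1, [0.118, 0.033, -0.59], [0, 0, -0.008]],
    [-1, [0.118, 0.033, -0.59], [0, 0, -0.008]],
  ],
  squeeze=70,
)

```text
t: 1.98
tool_pos: [0.5128, 0.291, 0.0142]
tool_rot: [0.608, -3.079, 0.001]
contact_force: [0.8, 0.1, 0.7]
opening: 0.0855
grip_force: 0.0
```

jog_arm(
  deltas=[
    [1, [0, 0, 0], [0, 0, 0]],
    [1, [0, 0, 0], [0, 0, 0]],
    [1, [0, 0, 0], [0, 0, 0]],
    [1, [0, 0, 0], [0, 0, 0]],
    [1, [0, 0, 0], [0, 0, 0]],
    [1, [0, 0, 0], [0, 0, 0]],
    [1, [0, 0, 0], [0, 0, 0]],
    [1, [0, 0, 0], [0, 0, 0]],
    [1, [0, 0, 0], [0, 0, 0]],
    [1, [0, 0, 0], [0, 0, 0]],
  ],
)

```text
t: 2.82
tool_pos: [0.515, 0.2903, 0.0163]
tool_rot: [-0.605, 3.082, 0.0]
contact_force: [-1.4, -1.4, 5.5]
opening: 0.0225
grip_force: 71.3
```

jog_arm(
  deltas=[
    [1, [0, 0, 0.02], [0, 0, 0]],
    [1, [0, 0, 0.05], [0, 0, 0]],
    [1, [0, 0, 0.09], [0, 0, 0]],
    [1, [0, 0, 0.14], [0, 0, 0]],
    [1, [0, 0, 0.2], [0, 0, 0]],
    [1, [0, 0, 0.28], [0, 0, 0]],
    [1, [0, 0, 0.36], [0, 0, 0]],
    [1, [0, 0, 0.44], [0, 0, 0]],
    [1, [0, 0, 0.5], [0, 0, 0]],
    [1, [0, 0, 0.55], [0, 0, 0]],
    [1, [0, 0, 0.55], [0, 0, 0]],
  ],
)

```text
t: 3.73
tool_pos: [0.5167, 0.2911, 0.242]
tool_rot: [-0.603, 3.073, 0.003]
contact_force: [1.4, 0.4, -1.7]
opening: 0.0224
grip_force: 70.7
```

jog_arm(
  deltas=[
    [1, [0.0, -0.07, 0], [0, 0, -0.02]],
    [1, [0.0, -0.15, 0], [0, 0, -0.03]],
    [1, [0.0, -0.25, 0], [0, 0, -0.04]],
    [1, [0.0, -0.35, 0], [0, 0, -0.05]],
    [1, [0.0, -0.45, 0], [0, 0, -0.06]],
    [1, [0.0, -0.55, 0], [0, 0, -0.08]],
    [1, [0.0, -0.6, 0], [0, 0, -0.085]],
    [1, [0.0, -0.6, 0], [0, 0, -0.085]],
    [1, [0.0, -0.6, 0], [0, 0, -0.085]],
    [1, [0.0, -0.6, 0], [0, 0, -0.085]],
  ],
)

```text
t: 4.57
tool_pos: [0.5139, 0.0507, 0.2342]
tool_rot: [0.19, -3.134, -0.001]
contact_force: [0.6, 0.4, -1.9]
opening: 0.0228
grip_force: 70.6
```

```bash
python3 - <<'E'
from station import ctrl
from h import *
o=ctrl.get_obs();print(o['t'],o['tool_pos'],o['tool_rot'],o['opening'])
c=ctrl.get_calibration("wrist");im=ctrl.get_image("wrist");cv2.imwrite("pics/w2.png",im[:,:,::-1])
np.save("w2.npy",c,allow_pickle=True)
E
```

```text
4.5667 [0.51387509 0.05072599 0.23419642] [ 1.89726818e-01 -3.13426994e+00 -1.22784839e-03] 0.022799182852010845
```

View pics/w2.png

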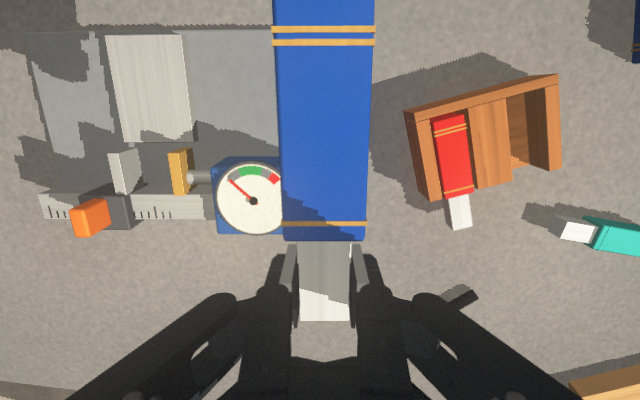

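The wrist view shows the blank held level. The caliper is on the left: rest (107..197, 36..141), movable jaw (123,170), brass anvil (180,172), tab (90,217), dial (252,198).

```bash
python3 - <<'E'
from h import *
c=np.load("w2.npy",allow_pickle=True).item();im=cv2.imread("pics/w2.png")[:,:,::-1]
roi=np.zeros(im.shape[:2],np.uint8);roi[20:250,20:285]=255
for n,lo,hi,z in [("rest",(0,0,140),(180,60,255),.03),("brass",(15,110,100),(30,255,255),.066),("orange",(3,200,150),(14,255,255),.108),("housing",(105,120,50),(125,255,255),.085),("dial",(15,10,200),(40,70,255),.085)]:
  for b in blobs(mask(im,lo,hi)&roi,80)[:3]:
    r=cv2.minAreaRect(b);P=cast(c,cv2.boxPoints(r),z);print(n,np.round(r[0]),np.round(r[1]),round(r[2],1),cv2.boxPoints(r).round().tolist(),P[:,:2].round(4).tolist(),P.mean(0).round(4))
cv2.imwrite("pics/c2.png",cv2.resize(cv2.imread("pics/w2.png")[20:250,20:290],None,fx=2.6,fy=2.6,interpolation=cv2.INTER_CUBIC))
E
```

```text
rest [191.  88.] [117. 172.] 89.4 [[104.0, 31.0], [276.0, 29.0], [277.0, 146.0], [105.0, 148.0]] [[0.3987, -0.1883], [0.3779, -0.014], [0.4954, -0.0038], [0.5202, -0.1977]] [ 0.448 -0.101  0.03 ]
rest [152. 198.] [101. 264.] 90.0 [[20.0, 148.0], [284.0, 148.0], [284.0, 249.0], [20.0, 249.0]] [[0.5318, -0.2982], [0.4967, 0.004], [0.6228, 0.0141], [0.6657, -0.3239]] [ 0.5792 -0.151   0.03  ]
rest [76. 97.] [120.  70.] 76.0 [[27.0, 47.0], [95.0, 31.0], [124.0, 147.0], [56.0, 163.0]] [[0.4226, -0.2718], [0.3993, -0.1977], [0.5162, -0.1761], [0.5454, -0.2578]] [ 0.4709 -0.2259  0.03  ]
brass [179. 171.] [46. 22.] 88.5 [[167.0, 148.0], [189.0, 148.0], [190.0, 194.0], [168.0, 194.0]] [[0.5044, -0.1099], [0.5012, -0.0874], [0.5503, -0.0868], [0.5538, -0.1104]] [ 0.5274 -0.0986  0.066 ]
housing [280. 118.] [144.   9.] 90.0 [[275.0, 46.0], [284.0, 46.0], [284.0, 190.0], [275.0, 190.0]] [[0.4, -0.0051], [0.399, 0.0026], [0.5279, 0.0131], [0.529, 0.0043]] [0.464  0.0037 0.085 ]
housing [222. 227.] [21. 10.] 42.9 [[211.0, 224.0], [218.0, 216.0], [233.0, 230.0], [226.0, 238.0]] [[0.5728, -0.0583], [0.5635, -0.0512], [0.5776, -0.0351], [0.5872, -0.0422]] [ 0.5753 -0.0467  0.085 ]
dial [150.  87.] [110.  74.] 82.7 [[106.0, 37.0], [179.0, 27.0], [193.0, 137.0], [120.0, 146.0]] [[0.4085, -0.1506], [0.3944, -0.0868], [0.4859, -0.0752], [0.5029, -0.1455]] [ 0.4479 -0.1146  0.085 ]
dial [249. 198.] [69. 64.] 90.0 [[217.0, 164.0], [281.0, 164.0], [281.0, 233.0], [217.0, 233.0]] [[0.5096, -0.0529], [0.5023, 0.0082], [0.5746, 0.0138], [0.5827, -0.0521]] [ 0.5423 -0.0207  0.085 ]
dial [168. 206.] [23. 73.] 90.0 [[131.0, 195.0], [204.0, 195.0], [204.0, 218.0], [131.0, 218.0]] [[0.5515, -0.1385], [0.5426, -0.0654], [0.5675, -0.0654], [0.5767, -0.1405]] [ 0.5596 -0.1025  0.085 ]
```

View pics/c2.png

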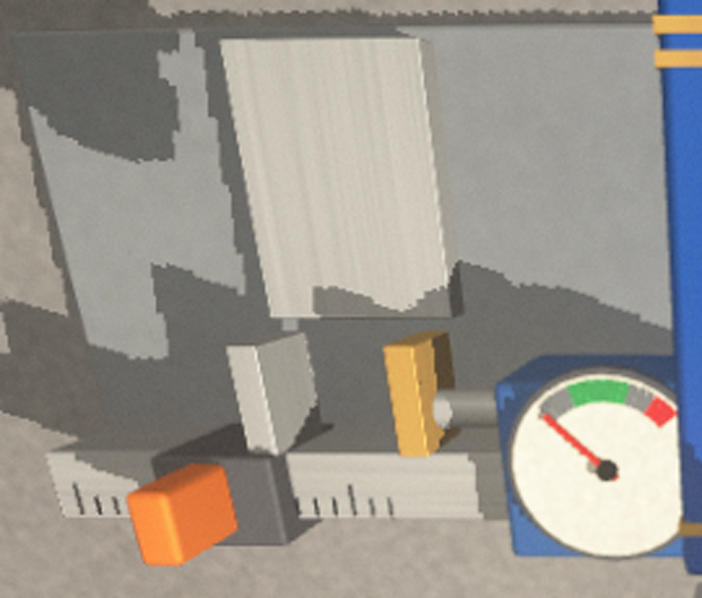

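```bash
cat > cal.py <<'E'
from h import *
from scipy.optimize import least_squares
c=np.load("w2.npy",allow_pickle=True).item()
cr=np.array([(221,39),(420,38),(449,317),(270,318),(384,346),(400,455)])/2.6+20
L=np.array([(-.115,-.04),(-.115,.04),(-.005,.04),(-.005,-.04),(0,.026),(.046,.026)])
W=np.array([cast(c,[p],z)[0,:2] for p,z in zip(cr,[.03]*4+[.066]*2)])
def T(p,L):
    s,k=np.sin(p[2]),np.cos(p[2]);return p[:2]+np.array(L)@np.array([[k,s],[-s,k]])
s=least_squares(lambda p:(T(p,L)-W).ravel(),[.5,-.13,.1]);p=s.x
if __name__=="__main__":
    print(p,np.degrees(p[2]));print(((T(p,L)-W)*1e3).round(1))
    o=T(p,[(-.086,0),(-.019,0),(-.05,0)]);print(o)
    np.save("calp.npy",p)
E
python3 cal.py
```

```text
[ 0.51184959 -0.13556755  0.11240783] 6.440494319642345
[[-0.4 -0.7]
 [-0.8  0.1]
 [ 0.4  1.6]
 [-0.  -0.1]
 [-0.2 -0.6]
 [ 1.  -0.3]]
[[ 0.42639235 -0.14521428]
 [ 0.49296951 -0.1376988 ]
 [ 0.46216515 -0.14117611]]
```

jog_arm(
  deltas=[
    [1, [-0.01, -0.08, 0], [0, 0, -0.003]],
    [1, [-0.02, -0.17, 0], [0, 0, -0.003]],
    [1, [-0.03, -0.26, 0], [0, 0, -0.003]],
    [1, [-0.05, -0.35, -0.05], [0, 0, -0.003]],
    [1, [-0.052, -0.42, -0.1], [0, 0, -0.003]],
    [1, [-0.052, -0.46, -0.15], [0, 0, -0.003]],
    [1, [-0.052, -0.471, -0.2], [0, 0, -0.003]],
    [1, [-0.052, -0.471, -0.25], [0, 0, -0.003]],
    [1, [-0.052, -0.471, -0.3], [0, 0, -0.003]],
    [1, [-0.052, -0.471, -0.3], [0, 0, -0.003]],
    [1, [-0.052, -0.471, -0.3], [0, 0, -0.003]],
    [1, [-0.052, -0.471, -0.3], [0, 0, -0.003]],
  ],
)

```text
t: 5.62
tool_pos: [0.4945, -0.1376, 0.1164]
tool_rot: [-0.177, 3.135, -0.001]
contact_force: [0.3, -0.9, -0.7]
opening: 0.0225
grip_force: 70.5
```

jog_arm(
  deltas=[
    [1, [-0.005, 0, -0.04], [0, 0, 0]],
    [1, [-0.005, 0, -0.08], [0, 0, 0]],
    [1, [-0.005, 0, -0.12], [0, 0, 0]],
    [1, [-0.005, 0, -0.15], [0, 0, 0]],
    [1, [-0.005, 0, -0.175], [0, 0, 0]],
    [1, [-0.005, 0, -0.19], [0, 0, 0]],
    [1, [-0.005, 0, -0.196], [0, 0, 0]],
    [1, [-0.005, 0, -0.196], [0, 0, 0]],
    [1, [-0.005, 0, -0.196], [0, 0, 0]],
  ],
)

```text
t: 6.37
tool_pos: [0.4922, -0.1385, 0.0376]
tool_rot: [-0.174, 3.136, -0.001]
contact_force: [0.5, 0.4, -2.5]
opening: 0.0228
grip_force: 70.7
```

jog_arm(
  deltas=[
    [1, [0, 0, -0.003], [0, 0, 0]],
    [1, [0, 0, -0.005], [0, 0, 0]],
    [1, [0, 0, -0.005], [0, 0, 0]],
    [1, [0, 0, -0.005], [0, 0, 0]],
  ],
)

```text
t: 6.7
tool_pos: [0.4925, -0.1386, 0.0363]
tool_rot: [-0.174, 3.135, -0.001]
contact_force: [-1.1, 0.4, 6.6]
opening: 0.0225
grip_force: 71.5
```

Contact made. I'll release, rise and step back over the handle.

jog_arm(
  deltas=[
    [0.3, [0, 0, 0], [0, 0, 0]],
    [-0.2, [0, 0, 0], [0, 0, 0]],
    [-1, [0, 0, 0], [0, 0, 0]],
    [-1, [0, 0, 0], [0, 0, 0]],
    [-1, [0, 0, 0], [0, 0, 0]],
    [-1, [0, 0, 0.05], [0, 0, 0]],
    [-1, [0, 0, 0.12], [0, 0, 0]],
    [-1, [0, 0, 0.2], [0, 0, 0]],
    [-1, [-0.05, 0, 0.28], [0, 0, 0]],
    [-1, [-0.1, 0, 0.35], [0, 0, 0]],
    [-1, [-0.15, 0, 0.4], [0, 0, 0]],
    [-1, [-0.15, 0, 0.4], [0, 0, 0]],
  ],
)

```text
t: 7.7
tool_pos: [0.4321, -0.1393, 0.2004]
tool_rot: [-0.173, 3.129, -0.008]
contact_force: [0.1, -0.9, 0.6]
opening: 0.0857
grip_force: 0.0
```

```bash
python3 - <<'E'
from station import ctrl
from h import *
o=ctrl.get_obs();print(o['t'],o['tool_pos'],o['tool_rot'])
c=ctrl.get_calibration("wrist");im=ctrl.get_image("wrist");cv2.imwrite("pics/w3.png",im[:,:,::-1])
np.save("w3.npy",c,allow_pickle=True);p=np.load("calp.npy")
k,s=np.cos(p[2]),np.sin(p[2])
for n,lo,hi,z in [("blue",(108,120,50),(125,255,255),.064)]:
  for b in blobs(mask(im,lo,hi),60):
    r=cv2.minAreaRect(b);P=cast(c,cv2.boxPoints(r),z)[:,:2];d=P-p[:2];Q=np.c_[d@[k,s],d@[-s,k]];print(n,np.round(r[0]),np.round(r[1]),Q.round(4).tolist())
E
```

```text
7.7 [ 0.43209653 -0.13932349  0.20043813] [-0.17291416  3.12934251 -0.00787203]
blue [318. 177.] [64. 36.] [[-0.1154, -0.0168], [-0.1154, 0.0155], [-0.0539, 0.0161], [-0.0539, -0.0185]]
blue [318. 130.] [13. 37.] [[-0.1348, -0.0172], [-0.1347, 0.0153], [-0.1234, 0.0154], [-0.1234, -0.0175]]
blue [318. 216.] [ 4. 33.] [[-0.0487, -0.0167], [-0.0487, 0.0152], [-0.0445, 0.0153], [-0.0445, -0.0168]]
```

View pics/w3.png

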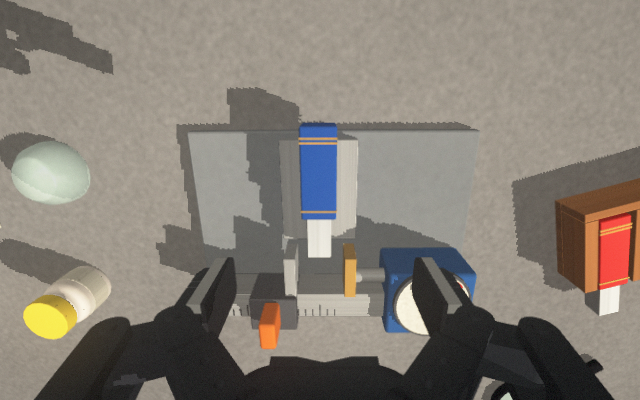

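The view shows the blank lying straight on the rest at (318,170) with its tang tip just short of the jaws. It is let go and aligned, at about x = -89 mm in the caliper frame. I'll regrasp it by the handle and advance 37 mm.

jog_arm(
  deltas=[
    [-1, [0.013, -0.016, -0.08], [0, 0, 0]],
    [-1, [0.013, -0.016, -0.16], [0, 0, 0]],
    [-1, [0.013, -0.016, -0.23], [0, 0, 0]],
    [-1, [0.013, -0.016, -0.27], [0, 0, 0]],
    [-1, [0.013, -0.016, -0.27], [0, 0, 0]],
    [-1, [0.013, -0.016, -0.27], [0, 0, 0]],
  ],
)

```text
t: 8.25
tool_pos: [0.4357, -0.1438, 0.0848]
tool_rot: [0.175, -3.133, -0.004]
contact_force: [-0.5, 0.8, 1.2]
opening: 0.0852
grip_force: 0.0
```

Down 48 mm, then close gently.

jog_arm(
  deltas=[
    [-1, [0, 0, -0.06], [0, 0, 0]],
    [-1, [0, 0, -0.1], [0, 0, 0]],
    [-1, [0, 0, -0.12], [0, 0, 0]],
    [-1, [0, 0, -0.12], [0, 0, 0]],
    [0, [0, 0, -0.12], [0, 0, 0]],
    [1, [0, 0, -0.12], [0, 0, 0]],
    [1, [0, 0, -0.12], [0, 0, 0]],
    [1, [0, 0, -0.12], [0, 0, 0]],
    [1, [0, 0, -0.12], [0, 0, 0]],
    [1, [0, 0, -0.12], [0, 0, 0]],
    [1, [0, 0, -0.12], [0, 0, 0]],
    [1, [0, 0, -0.12], [0, 0, 0]],
  ],
  squeeze=40,
)

```text
t: 9.25
tool_pos: [0.4377, -0.145, 0.0401]
tool_rot: [-0.174, 3.135, -0.001]
contact_force: [-0.7, 0.8, 5.7]
opening: 0.0333
grip_force: 42.4
```

jog_arm(
  deltas=[
    [1, [0, 0, 0.008], [0, 0, 0]],
    [1, [0, 0, 0.01], [0, 0, 0]],
    [1, [0.02, 0.002, 0.01], [0, 0, 0]],
    [1, [0.045, 0.006, 0.01], [0, 0, 0]],
    [1, [0.07, 0.009, 0.01], [0, 0, 0]],
    [1, [0.086, 0.012, 0.01], [0, 0, 0]],
    [1, [0.092, 0.012, 0.01], [0, 0, 0]],
    [1, [0.092, 0.012, 0.005], [0, 0, 0]],
    [1, [0.092, 0.012, 0.0], [0, 0, 0]],
    [1, [0.092, 0.012, -0.002], [0, 0, 0]],
    [1, [0.092, 0.012, -0.002], [0, 0, 0]],
  ],
)

```text
t: 10.17
tool_pos: [0.4744, -0.1399, 0.0401]
tool_rot: [-0.175, 3.136, 0.0]
contact_force: [-3.9, 4.1, 11.2]
opening: 0.0336
grip_force: 43.0
```

jog_arm(
  deltas=[
    [0.5, [0.092, 0.0, 0.002], [0, 0, 0]],
    [0, [0, 0, 0.002], [0, 0, 0]],
    [-1, [0, 0, 0.002], [0, 0, 0]],
    [-1, [0, 0, 0.002], [0, 0, 0]],
    [-1, [0, 0, 0.01], [0, 0, 0]],
    [-1, [0, 0, 0.05], [0, 0, 0]],
    [-1, [0, 0, 0.12], [0, 0, 0]],
    [-1, [0, 0, 0.2], [0, 0, 0]],
    [-1, [-0.05, 0, 0.28], [0, 0, 0]],
    [-1, [-0.1, 0, 0.35], [0, 0, 0]],
    [-1, [-0.12, 0, 0.36], [0, 0, 0]],
    [-1, [-0.12, 0, 0.36], [0, 0, 0]],
  ],
)

```text
t: 11.17
tool_pos: [0.4273, -0.1411, 0.1883]
tool_rot: [-0.173, 3.126, -0.01]
contact_force: [0.7, -0.1, 0.8]
opening: 0.0854
grip_force: 0.0
```

```bash
cat > look.py <<'E'
import sys
from station import ctrl
from h import *
o=ctrl.get_obs();print(o['t'],o['tool_pos'],o['tool_rot'])
c=ctrl.get_calibration("wrist");im=ctrl.get_image("wrist");cv2.imwrite(f"pics/{sys.argv[1]}.png",im[:,:,::-1])
p=np.load("calp.npy");k,s=np.cos(p[2]),np.sin(p[2])
for n,lo,hi,z in [("blue",(108,120,50),(125,255,255),.064),("brass",(15,110,100),(30,255,255),.066),("orange",(3,200,120),(14,255,255),.108),("orange_top",(3,200,225),(14,255,255),.108)]:
  for b in blobs(mask(im,lo,hi),60):
    r=cv2.minAreaRect(b);P=cast(c,cv2.boxPoints(r),z)[:,:2];d=P-p[:2];Q=np.c_[d@[k,s],d@[-s,k]];print(n,np.round(r[0]),np.round(r[1]),Q.round(4).tolist())
E
python3 look.py w4
```

```text
11.1667 [ 0.42726973 -0.14114555  0.18828383] [-0.17270254  3.12634943 -0.01013631]
blue [318. 230.] [60. 35.] [[-0.071, -0.0187], [-0.0718, 0.0132], [-0.0097, 0.0151], [-0.0088, -0.0192]]
blue [318. 184.] [17. 35.] [[-0.0955, -0.018], [-0.0955, 0.013], [-0.0796, 0.0132], [-0.0796, -0.0184]]
blue [319. 266.] [ 5. 33.] [[-0.0047, -0.0176], [-0.0061, 0.0148], [-0.0007, 0.0151], [0.0007, -0.0176]]
brass [ 44. 327.] [47. 47.] [[0.0765, -0.3443], [0.0309, -0.29], [0.0739, -0.2656], [0.124, -0.3207]]
brass [352. 280.] [54. 12.] [[-0.0186, 0.0243], [-0.0186, 0.0358], [0.0444, 0.0381], [0.0445, 0.0257]]
```

View pics/w4.png

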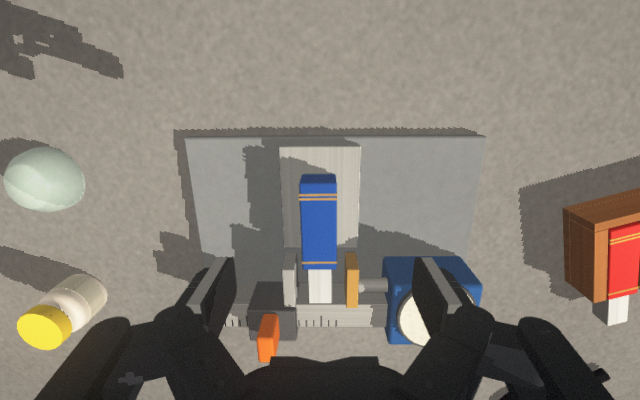

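The accidental 37 mm entry in my release row nudged the blank too far in: shoulder at row 268, about x = -2 mm, so the tip is near 43 mm against a 47 mm limit. The blank is still straight. I'll regrasp and pull it back about 7 mm.

jog_arm(
  deltas=[
    [-1, [0, 0, 0], [0, 0, 0]],
    [-1, [0, 0, 0], [0, 0, 0]],
    [-1, [0, 0, 0], [0, 0, 0]],
  ],
)

```text
t: 11.47
tool_pos: [0.4255, -0.1395, 0.1811]
tool_rot: [0.175, -3.135, -0.002]
contact_force: [0.4, -0.1, -0.6]
opening: 0.0855
grip_force: 0.0
```

jog_arm(
  deltas=[
    [-1, [0.05, -0.004, 0], [0, 0, 0]],
    [-1, [0.104, -0.008, -0.05], [0, 0, 0]],
    [-1, [0.104, -0.008, -0.13], [0, 0, 0]],
    [-1, [0.104, -0.008, -0.2], [0, 0, 0]],
    [-1, [0.104, -0.008, -0.27], [0, 0, 0]],
    [-1, [0.104, -0.008, -0.33], [0, 0, 0]],
    [-1, [0.104, -0.008, -0.355], [0, 0, 0]],
    [-1, [0.104, -0.008, -0.355], [0, 0, 0]],
    [-1, [0.104, -0.008, -0.355], [0, 0, 0]],
  ],
)

```text
t: 12.22
tool_pos: [0.4672, -0.1429, 0.0398]
tool_rot: [0.175, -3.136, -0.001]
contact_force: [0.2, 0.2, 0.9]
opening: 0.0854
grip_force: 0.0
```

jog_arm(
  deltas=[
    [0, [0, 0, 0], [0, 0, 0]],
    [1, [0, 0, 0], [0, 0, 0]],
    [1, [0, 0, 0], [0, 0, 0]],
    [1, [0, 0, 0], [0, 0, 0]],
    [1, [0, 0, 0], [0, 0, 0]],
    [1, [0, 0, 0], [0, 0, 0]],
    [1, [0, 0, 0], [0, 0, 0]],
    [1, [0, 0, 0], [0, 0, 0]],
  ],
)

```text
t: 12.88
tool_pos: [0.4681, -0.1434, 0.0414]
tool_rot: [-0.174, 3.135, -0.001]
contact_force: [-0.0, 1.2, 6.1]
opening: 0.0332
grip_force: 42.0
```

Pull back 7 mm while on the rest, plus about 1 mm in +y. The release rows then hold that same pose.

jog_arm(
  deltas=[
    [1, [0, 0, 0.006], [0, 0, 0]],
    [1, [-0.006, 0, 0.006], [0, 0, 0]],
    [1, [-0.012, 0, 0.006], [0, 0, 0]],
    [1, [-0.0175, 0, 0.006], [0, 0, 0]],
    [1, [-0.0175, 0, 0.003], [0, 0, 0]],
    [1, [-0.0175, 0, 0], [0, 0, 0]],
    [1, [-0.0175, 0, 0], [0, 0, 0]],
    [1, [-0.0175, 0, 0], [0, 0, 0]],
  ],
)

```text
t: 13.55
tool_pos: [0.4598, -0.1431, 0.0414]
tool_rot: [0.175, -3.135, -0.0]
contact_force: [-6.9, 1.9, 10.3]
opening: 0.0331
grip_force: 42.7
```

jog_arm(
  deltas=[
    [0, [0, 0, 0], [0, 0, 0]],
    [-1, [0, 0, 0], [0, 0, 0]],
    [-1, [0, 0, 0], [0, 0, 0]],
    [-1, [0, 0, 0], [0, 0, 0]],
    [-1, [0, 0, 0.05], [0, 0, 0]],
    [-1, [0, 0, 0.12], [0, 0, 0]],
    [-1, [0, 0, 0.2], [0, 0, 0]],
    [-1, [-0.05, 0, 0.28], [0, 0, 0]],
    [-1, [-0.1, 0, 0.36], [0, 0, 0]],
    [-1, [-0.1, 0, 0.36], [0, 0, 0]],
    [-1, [-0.1, 0, 0.36], [0, 0, 0]],
    [-1, [-0.1, 0, 0.36], [0, 0, 0]],
  ],
)

```text
t: 14.55
tool_pos: [0.42, -0.1429, 0.1836]
tool_rot: [0.174, -3.137, -0.0]
contact_force: [-0.8, 0.1, 0.1]
opening: 0.0856
grip_force: 0.0
```

```bash
python3 look.py w5
```

```text
14.55 [ 0.42002835 -0.14292163  0.18359643] [ 1.74195967e-01 -3.13663370e+00 -2.89201840e-04]
blue [318. 234.] [61. 35.] [[-0.0795, -0.0174], [-0.0794, 0.0139], [-0.0171, 0.0146], [-0.0172, -0.019]]
blue [318. 186.] [18. 36.] [[-0.1036, -0.0177], [-0.1035, 0.0137], [-0.087, 0.0138], [-0.087, -0.0181]]
blue [320. 270.] [ 4. 33.] [[-0.0127, -0.0172], [-0.0127, 0.0147], [-0.0082, 0.0147], [-0.0083, -0.0173]]
brass [ 40. 338.] [48. 50.] [[0.0746, -0.3439], [0.0302, -0.287], [0.0761, -0.2657], [0.1252, -0.324]]
brass [352. 290.] [55. 12.] [[-0.0194, 0.0241], [-0.0193, 0.0355], [0.0449, 0.0378], [0.0448, 0.0255]]
```

Now x = -53.5 mm in the caliper frame, straight. I'll locate the tab.

```bash
python3 - <<'E'
from h import *
from station import ctrl
p=np.load("calp.npy");k,s=np.cos(p[2]),np.sin(p[2])
for f,cal,roi in [("w2",np.load("w2.npy",allow_pickle=True).item(),(60,190,120,250)),("w5",ctrl.get_calibration("wrist"),(220,290,310,390)),("top",ctrl.get_calibration("top"),(375,160,400,190))]:
  im=cv2.imread(f"pics/{f}.png")[:,:,::-1];m=mask(im,(3,170,90),(22,255,255));q=np.zeros_like(m);q[roi[1]:roi[3],roi[0]:roi[2]]=255
  b=blobs(m&q,10)[0];a=cv2.approxPolyDP(cv2.convexHull(b),1.5,True)[:,0]
  P=cast(cal,a,.108)[:,:2]-p[:2];P2=cast(cal,a,.072)[:,:2]-p[:2]
  print(f);
  for x in zip(a.tolist(),(np.c_[P@[k,s],P@[-s,k]]).round(4).tolist(),(np.c_[P2@[k,s],P2@[-s,k]]).round(4).tolist()):print(*x)
E
```

```text
w2
[105, 200] [0.0364, -0.0179] [0.0492, -0.0449]
[110, 223] [0.0596, -0.0181] [0.0754, -0.0452]
[89, 236] [0.0736, -0.0421] [0.0912, -0.0723]
[77, 236] [0.0737, -0.0541] [0.0914, -0.086]
[69, 211] [0.0478, -0.0554] [0.062, -0.0874]
[93, 199] [0.0356, -0.0292] [0.0482, -0.0577]
w5
[275, 326] [0.0165, -0.0389] [0.048, -0.0458]
[278, 342] [0.034, -0.0372] [0.0684, -0.0438]
[277, 353] [0.0465, -0.0387] [0.0829, -0.0456]
[268, 365] [0.0606, -0.0477] [0.0994, -0.0561]
[259, 368] [0.0642, -0.0561] [0.1036, -0.0659]
[256, 351] [0.0442, -0.0574] [0.0803, -0.0674]
[262, 328] [0.0187, -0.0502] [0.0505, -0.0591]
[264, 326] [0.0165, -0.0484] [0.048, -0.0569]
top
[391, 171] [0.0711, -0.0572] [0.0764, -0.0629]
[392, 180] [0.0448, -0.0559] [0.0493, -0.0616]
[387, 181] [0.0439, -0.0412] [0.0485, -0.0464]
[385, 173] [0.0678, -0.0391] [0.073, -0.0443]
```

jog_arm(
  deltas=[
    [-1, [0.1, -0.02, 0], [0, 0, 0]],
    [-1, [0.2, -0.045, 0], [0, 0, 0]],
    [-1, [0.3, -0.07, 0], [0, 0, 0]],
    [-1, [0.37, -0.083, 0], [0, 0, 0]],
    [-1, [0.395, -0.087, -0.03], [0, 0, 0]],
    [-1, [0.395, -0.087, -0.1], [0, 0, 0]],
    [-1, [0.395, -0.087, -0.12], [0, 0, 0]],
    [-1, [0.395, -0.087, -0.12], [0, 0, 0]],
    [-1, [0.395, -0.087, -0.12], [0, 0, 0]],
  ],
)

```text
t: 15.35
tool_pos: [0.577, -0.1772, 0.134]
tool_rot: [0.174, -3.133, -0.003]
contact_force: [-0.1, -0.4, 0.5]
opening: 0.0857
grip_force: 0.0
```

```bash
python3 look.py w6
```

```text
15.35 [ 0.57697937 -0.17720664  0.13399482] [ 1.74361849e-01 -3.13289514e+00 -3.06014447e-03]
blue [396.  50.] [ 61. 102.] [[-0.0172, -0.0222], [-0.0759, -0.0226], [-0.0753, 0.0141], [-0.0162, 0.0178]]
blue [395. 110.] [11. 49.] [[-0.0138, -0.0181], [-0.0146, 0.0144], [-0.0076, 0.0152], [-0.0067, -0.0177]]
blue [509. 232.] [28. 40.] [[0.0668, 0.0747], [0.0669, 0.1053], [0.0903, 0.1103], [0.09, 0.0787]]
blue [622. 155.] [22. 13.] [[0.0147, 0.1542], [0.0101, 0.1612], [0.0239, 0.1739], [0.0287, 0.1668]]
blue [593. 240.] [ 9. 25.] [[0.0869, 0.1503], [0.0777, 0.1655], [0.0849, 0.171], [0.0943, 0.1557]]
brass [ 15. 230.] [62. 30.] [[0.0504, -0.2876], [0.0504, -0.2642], [0.1021, -0.2804], [0.1024, -0.3057]]
brass [436. 157.] [68. 30.] [[-0.0025, 0.0162], [-0.0026, 0.0364], [0.045, 0.0424], [0.0449, 0.0208]]
brass [395. 103.] [ 2. 52.] [[-0.0158, -0.019], [-0.0159, 0.015], [-0.0147, 0.0151], [-0.0146, -0.019]]
```

View pics/w6.png

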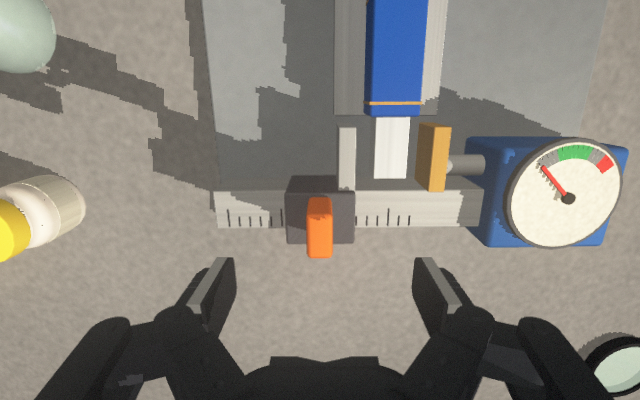

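The view shows the tab at (320,227), centred between the fingers. The tang is between jaw (347,160) and anvil (435,157), the handle's shoulder is clear, and the pointer is at rest (540,165). Next I'll grip the tab.

jog_arm(
  deltas=[
    [-1, [0, 0, -0.06], [0, 0, 0]],
    [-1, [0, 0, -0.11], [0, 0, 0]],
    [-1, [0, 0, -0.135], [0, 0, 0]],
    [-1, [0, 0, -0.135], [0, 0, 0]],
    [0.2, [0, 0, -0.135], [0, 0, 0]],
    [1, [0, 0, -0.135], [0, 0, 0]],
    [1, [0, 0, -0.135], [0, 0, 0]],
    [1, [0, 0, -0.135], [0, 0, 0]],
    [1, [0, 0, -0.135], [0, 0, 0]],
    [1, [0, 0, -0.135], [0, 0, 0]],
    [1, [0, 0, -0.135], [0, 0, 0]],
    [1, [0, 0, -0.135], [0, 0, 0]],
  ],
  squeeze=30,
)

```text
t: 16.4
tool_pos: [0.5788, -0.1788, 0.0832]
tool_rot: [-0.175, 3.135, -0.003]
contact_force: [-1.8, -3.9, 3.8]
opening: 0.0152
grip_force: 34.2
```

```bash
cat > dial.py <<'E'
import sys
from station import ctrl
from h import *
c=ctrl.get_calibration("wrist");im=ctrl.get_image("wrist");cv2.imwrite(f"pics/{sys.argv[1]}.png",im[:,:,::-1])
o=ctrl.get_obs();p=np.load("calp.npy");k,s=np.cos(p[2]),np.sin(p[2])
f=lambda P:np.c_[(P-p[:2])@[k,s],(P-p[:2])@[-s,k]]
print(o['t'],o['tool_pos'],"tcp cal",f(np.array(o['tool_pos'][None,:2])).round(4),o['contact_force'])
y,x=np.mgrid[0:400,0:640];P=cast(c,np.c_[x.ravel(),y.ravel()],.085)[:,:2];Q=f(P).reshape(400,640,2)
roi=(((Q[...,0]>.012)&(Q[...,0]<.088)&(Q[...,1]>.07)&(Q[...,1]<.16))*255).astype(np.uint8)
pv=None
for n,lo,hi in [("black",(0,0,0),(180,120,60)),("red",(0,110,110),(8,255,255)),("red",(172,110,110),(180,255,255)),("green",(45,80,50),(85,255,255))]:
  for b in blobs(mask(im,lo,hi)&roi,8)[:3]:
    q=Q[b[:,0,1],b[:,0,0]];d=q-(np.array([.050,.115]));a=np.degrees(np.arctan2(d[:,1],-d[:,0]));print(n,cv2.contourArea(b),"c",q.mean(0).round(4),"ang",a.min().round(),a.mean().round(),a.max().round(),"rmax",np.hypot(*d.T).max().round(3))
b=blobs(mask(im,(15,110,100),(30,255,255)),60)
for r in b: print("brass",cv2.boundingRect(r))
E
python3 dial.py d0
```

```text
16.45 [ 0.57880147 -0.17883862  0.08319515] tcp cal [[ 0.0617 -0.0505]] [-0.91263779 -3.59070758  4.05726824]
red 221.0 c [0.0311 0.0996] ang -44.0 -38.0 -29.0 rmax 0.038
green 27.5 c [0.0152 0.0998] ang -25.0 -24.0 -22.0 rmax 0.042
brass (448, 127, 47, 89)
brass (388, 100, 69, 5)
```

jog_arm(
  deltas=[
    [1, [-0.0006, 0.005, 0], [0, 0, 0]],
    [1, [-0.0011, 0.01, 0], [0, 0, 0]],
    [1, [-0.0018, 0.016, 0], [0, 0, 0]],
    [1, [-0.0025, 0.022, 0], [0, 0, 0]],
    [1, [-0.0032, 0.028, 0], [0, 0, 0]],
    [1, [-0.0038, 0.034, 0], [0, 0, 0]],
    [1, [-0.0045, 0.04, 0], [0, 0, 0]],
    [1, [-0.0052, 0.046, 0], [0, 0, 0]],
    [1, [-0.0059, 0.052, 0], [0, 0, 0]],
    [1, [-0.0065, 0.058, 0], [0, 0, 0]],
    [1, [-0.0073, 0.065, 0], [0, 0, 0]],
    [1, [-0.0073, 0.065, 0], [0, 0, 0]],
  ],
)

```text
t: 17.45
tool_pos: [0.576, -0.1546, 0.0832]
tool_rot: [-0.175, 3.135, -0.009]
contact_force: [-0.4, -11.0, 2.4]
opening: 0.0154
grip_force: 34.2
```

```bash
python3 dial.py d1
```

```text
17.5 [ 0.57598078 -0.15458366  0.08322139] tcp cal [[ 0.0616 -0.0261]] [ -0.32577081 -11.24684326   1.70232211]
red 242.0 c [0.0295 0.1031] ang -34.0 -29.0 -14.0 rmax 0.037
green 399.0 c [0.0147 0.1093] ang -24.0 -9.0 8.0 rmax 0.041
brass (416, 127, 35, 90)
brass (358, 93, 71, 13)
```

jog_arm(
  deltas=[
    [1, [-0.0005, 0.004, 0], [0, 0, 0]],
    [1, [-0.0009, 0.008, 0], [0, 0, 0]],
    [1, [-0.0014, 0.012, 0], [0, 0, 0]],
    [1, [-0.0018, 0.016, 0], [0, 0, 0]],
    [1, [-0.0022, 0.02, 0], [0, 0, 0]],
    [1, [-0.0022, 0.02, 0], [0, 0, 0]],
    [1, [-0.0022, 0.02, 0], [0, 0, 0]],
  ],
)

```text
t: 18.08
tool_pos: [0.5751, -0.1472, 0.0832]
tool_rot: [-0.174, 3.135, -0.011]
contact_force: [-1.8, -13.0, 2.9]
opening: 0.0155
grip_force: 34.3
```

```bash
python3 dial.py d2
```

```text
18.1333 [ 0.57511165 -0.14720392  0.08320761] tcp cal [[ 0.0616 -0.0187]] [ -0.15883736 -12.35767874   1.45264869]
red 238.5 c [0.0271 0.1076] ang -26.0 -18.0 -8.0 rmax 0.038
red 190.0 c [0.0207 0.1311] ang 22.0 29.0 37.0 rmax 0.039
green 334.0 c [0.0145 0.1089] ang -23.0 -9.0 9.0 rmax 0.041
brass (412, 127, 31, 90)
brass (363, 99, 70, 4)
```

jog_arm(
  deltas=[
    [1, [-0.0004, 0.003, 0], [0, 0, 0]],
    [1, [-0.0007, 0.006, 0], [0, 0, 0]],
    [1, [-0.001, 0.009, 0], [0, 0, 0]],
    [1, [-0.001, 0.009, 0], [0, 0, 0]],
    [1, [-0.001, 0.009, 0], [0, 0, 0]],
  ],
)

```text
t: 18.55
tool_pos: [0.5747, -0.1441, 0.0832]
tool_rot: [-0.174, 3.135, -0.012]
contact_force: [-0.9, -16.0, 1.6]
opening: 0.0153
grip_force: 34.4
```

```bash
python3 dial.py d3
```

```text
18.6 [ 0.57470602 -0.14408021  0.08318741] tcp cal [[ 0.0615 -0.0155]] [  0.15298876 -14.9042016    1.97043367]
red 303.5 c [0.0262 0.1129] ang -19.0 -6.0 -1.0 rmax 0.037
red 278.5 c [0.0207 0.1321] ang 22.0 30.0 38.0 rmax 0.039
green 326.5 c [0.0144 0.11  ] ang -23.0 -8.0 9.0 rmax 0.041
brass (412, 127, 31, 90)
brass (363, 99, 70, 4)
```

jog_arm(
  deltas=[
    [0.4, [0, 0, 0], [0, 0, 0]],
    [-0.2, [0, 0, 0], [0, 0, 0]],
    [-0.5, [0, 0, 0], [0, 0, 0]],
    [-0.5, [0, 0, 0], [0, 0, 0]],
    [-0.5, [0, 0, 0], [0, 0, 0]],
    [-0.5, [0, 0, 0.04], [0, 0, 0]],
    [-0.5, [0, 0, 0.1], [0, 0, 0]],
    [-0.5, [0, 0, 0.17], [0, 0, 0]],
    [-0.5, [0, 0, 0.25], [0, 0, 0]],
    [-0.5, [0, 0, 0.25], [0, 0, 0]],
    [-0.5, [0, 0, 0.25], [0, 0, 0]],
  ],
)

```text
t: 19.52
tool_pos: [0.5756, -0.1404, 0.1852]
tool_rot: [-0.175, 3.132, -0.003]
contact_force: [-0.3, 0.4, -0.7]
opening: 0.0637
grip_force: 0.0
```

```bash
python3 dial.py d4; python3 look.py w7
```

```text
19.5667 [ 0.57438392 -0.14002694  0.18281024] tcp cal [[ 0.0616 -0.0114]] [-0.27767205 -0.53481244 -0.31913714]
red 113.5 c [0.0213 0.1337] ang 24.0 33.0 41.0 rmax 0.039
red 92.5 c [0.0268 0.1135] ang -13.0 -4.0 1.0 rmax 0.037
green 145.0 c [0.0144 0.1109] ang -22.0 -6.0 11.0 rmax 0.041
brass (0, 175, 42, 56)
brass (377, 114, 17, 56)
brass (345, 1, 47, 4)
19.5667 [ 0.57438392 -0.14002694  0.18281024] [-1.74899055e-01  3.13534203e+00 -5.74595179e-04]
blue [366.  50.] [46. 89.] [[-0.0178, 0.0039], [-0.081, 0.0028], [-0.0811, 0.037], [-0.0178, 0.0408]]
blue [364. 104.] [ 9. 40.] [[-0.0147, 0.0048], [-0.0148, 0.037], [-0.0078, 0.0374], [-0.0077, 0.0049]]
blue [432. 214.] [35. 19.] [[0.0804, 0.0682], [0.0666, 0.0782], [0.0887, 0.1047], [0.1032, 0.0948]]
blue [513. 208.] [14. 37.] [[0.0875, 0.1447], [0.0621, 0.1642], [0.0715, 0.1754], [0.0975, 0.1559]]
blue [526. 143.] [22. 13.] [[0.0153, 0.1496], [0.0096, 0.1584], [0.0256, 0.1713], [0.0314, 0.1624]]
brass [ 19. 204.] [55. 38.] [[0.0487, -0.2997], [0.0489, -0.264], [0.1023, -0.2803], [0.1025, -0.3185]]
brass [384. 144.] [15. 55.] [[0.0443, 0.0331], [-0.0018, 0.0325], [-0.0014, 0.0445], [0.0448, 0.0458]]
brass [367.   4.] [ 3. 46.] [[-0.0825, 0.0034], [-0.0826, 0.0372], [-0.0807, 0.0374], [-0.0805, 0.0035]]
```

View pics/w7.png

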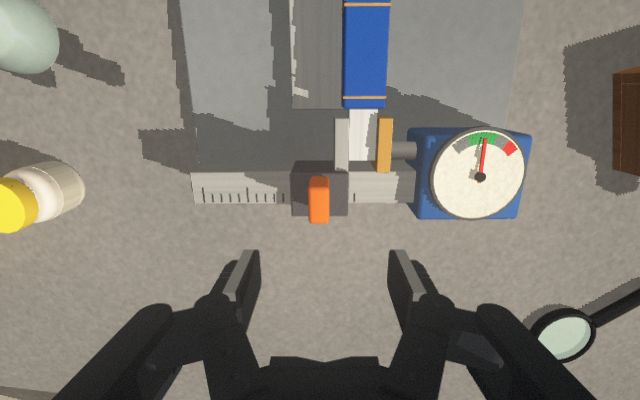

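The tang is nipped squarely between jaw (342,145) and anvil (384,144), and the pointer at (484,145) stands mid-green. The gripper is clear. Handing in.

```bash
python3 -c "
from station import ctrl
print(ctrl.finish_job())"
```

```text
the job is handed in; nothing more can be done
None
```

I handed the job in at about 20 s of the 62 s allowed: the blue blank is on the rest, let go, with its tang square between jaw and anvil and the pointer mid-green; hand-in gave no verdict.

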